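# Unbolt the slicer's blade insert and show it to the phone

## Task

Free the green blade insert of the vegetable slicer by turning both red knobs anticlockwise fully to their end stops, then lift the insert out and show it to the phone's lens for the video call: hold it in the air with its middle 15 cm straight in front of the lens at lens height, the steel blade edge towards the phone and tipped up about 30 degrees from level, its long edges parallel to the width of the phone, so that the lens sees the underside. Finish while still holding it there, motionless; do not touch the phone or its stand and leave the other things where they are.

Things in the scene. Friction and masses are not known exactly. Their poses are not given: they have to be found in the camera images.
- slicer: white slicer frame lying on the worktop, fixed, 150 mm (x) by 252 mm (y) by 23 mm high, with a well for the insert; origin under its centre on the worktop, x across the insert towards the blade edge side, y along the line of the two knobs, z up
- knob_left (a joint): left captive knob on the slicer, its upright axis 97 mm from the frame's centre towards the frame's +y. Rad: at 0 its red bar lies along the frame's y axis and a steel wing covers the insert's end; grows ANTICLOCKWISE seen from above to a hard end stop at 1.4 (wing clear). Starts 0 to 0.25. Friction about 0.05 N m, stays where left.
- knob_right (a joint): right captive knob on the slicer, its upright axis 97 mm from the frame's centre towards the frame's -y. Rad: at 0 its red bar lies along the frame's y axis and a steel wing covers the insert's end; grows ANTICLOCKWISE seen from above to a hard end stop at 1.4 (wing clear). Starts 0 to 0.25. Friction about 0.05 N m, stays where left.
- knob_left_grip (a point): middle of the left knob's red grip bar, on the axis, 52 mm above the worktop. Bar 14 mm wide (x), 42 mm long (y), its top 13 mm above this point; under it a red disc 32 mm across, top 12 mm below. Turns with the knob; pinch the bar across x
- knob_right_grip (a point): the same point on the right knob
- insert_center (a point): middle of the loose green blade insert (about 0.13 kg): a plate 90 mm (x) by 150 mm (y) by 10 mm, this point half-way in its thickness; x points to the long edge with the dark steel blade strip, y along the length, z out of the top side with the tab. It lies in the well with 3 mm play all round, underside 16 mm above the worktop, 6 to 7 mm deep
- insert_tab (a point): grip point on the insert's upright tab, 25 mm above insert_center along z. The tab is 16 mm thick (x), 44 mm long (y) and rises 35 mm above the plate's top; this point is 15 mm below its top edge, 20 mm above the plate; pinch it across x. Same axes as insert_center
- lens (a point): the phone's lens, in the white ring light (34 mm across) at the top of the phone, 181 mm above the worktop. The lens looks level along its -x; y is sideways, z up. Phone 74 mm wide, from 44 to 204 mm above the worktop
- phone_stand: the upright phone with blue screen on its aluminium stand (round foot 96 mm), fixed; origin on the worktop straight under the lens, same axes as lens
- insert: the same green insert; origin at the centre of its underside, same axes as insert_center
- salt: glass salt shaker with grey cap, 44 mm wide, 90 mm tall, standing; a bystander; origin under its centre
- timer: white round egg timer, 61 mm wide, 58 mm tall; a bystander; origin under its centre
- tea: small cardboard tea box, 32 x 80 x 54 mm; a bystander; origin under its centre
- lamp: small black torch lying down, 30 x 103 x 30 mm; a bystander; origin under its centre
- remote_control: dark remote control lying flat, 163 x 48 x 19 mm; a bystander; origin under its centre
Not all that is in view belongs to the job. There is more than one size of the insert; the job needs the larger.

How it is judged:
By the outcome, as a careful person would: the job done as asked, in the order asked, and still so for the second after the job is handed in, while the arm keeps its last pose, push and grip.
It also fails if it takes over 58 s, if anything falls off the work surface, if the arm or the gripper's body presses on something with over 40 N, if the wrist force passes 120 N, or if a joint passes its speed limit or range.

## Robot

A 7-joint arm with a two-finger parallel gripper is mounted at the origin on a cart in front of the work surface, level with it; the furniture and walls round the work are solid. World frame = base frame: x ahead of the robot, y to its left, z up, the work surface at z = 0. Lengths are in m, angles in rad, forces in N, time in s.
With the tool pointing down it reaches from about 0.425 to 0.875 m from the base axis. Payload 4.7 kg.
Tool frame: the origin (TCP) lies on the mounting face of the last link; the fingertips stand 182 mm ahead of it and the grasp point (between the pads) lies 164 mm ahead of it (ctrl.finger_overhang is the distance from the TCP to the fingertips, in m); z points along the fingers, y is the line along which they close (so a half turn about z gives the same grasp; the last joint's range is limited). The gripper opens to 87 mm and grips with 3 to 60 N. Pads are 19 mm wide; open, the fingers measure 117 mm over their backs; the gripper's body (75 mm by 190 mm) begins 51 mm behind the grasp point.
Start: joints at [-1.269, 0.321, -0.07, 1.45, 0.023, 1.371, -0.057], TCP at [0.185, 0.623, 0.405] pointing down, gripper open.
Joint ranges: [-2.86, 2.86], [-0.3, 2.09], [-1.38, 1.24], [0.06, 2.45], [-1.56, 4.7], [0.09, 2.05], [-2.69, 2.69]. Speed limits (rad/s): [2.57, 2.57, 3.14, 3.14, 3.14, 3.14, 3.14].

## Interface

Orientations are given as a rotation vector (axis times angle).
In Python, from bench import ctrl gives the robot as it stands.
- The arm moves only by the shell command python3 -m jog 'ROWS' [FORCE]. ROWS is a JSON object of lists of equal length, an entry for each row: "translation": the shift along the tool's x, y, z as a fraction of full scale, a list of three; "yaw": the turn about the tool's z as a fraction of full scale; "jaw": the closure, from 0 (fully open) to 1 (shut). In form: {"translation": [[dx, dy, dz], ...], "yaw": [yaw, ...], "jaw": [jaw, ...]}. A call has 1 to 8 rows; each row is the pose to reach, as a shift and turn from the pose commanded when the call began, along the tool's axes at that moment, turning the shorter way round; what a row does not reach only later rows make up. Full scale, the value 1, is 0.2 m for a shift and 180 degrees for a turn. A row lasts 1/8 s, in which the tool goes at most 62.5 mm and 10.7 degrees, less where a joint would pass 70% of its speed; a pose out of reach is approached as far as the arm can. A call with a number of a shift or a turn outside -1 to 1 is refused whole. A call with a gripper value outside its range is refused whole. The fingers move at their own pace and stop on an object; FORCE is the grip in N (left out, the last holds). Time passes only in rows, so rows that repeat a pose let the fingers close. It gives the time, the measured TCP pose, the force, the opening and the grip force at its end, in the units of the state.
- ctrl.get_state(): the state, without advancing time (a new reading comes with each control period).
- ctrl.get_image(name): name is "scene" or "top" or "wrist"; returns a dict with "pixels" (400x640x3 uint8, blue, green, red), "fx", "fy", "cx", "cy" (pixels), "k1" (the pictures are not rectified: a ray, as slopes to the right and down, at radius r is drawn at 1 + k1 r^2 times it, then the intrinsics apply), "R" (3x3) and "t" (3): a world point X has camera coordinates R X + t; the wrist camera has in their place "mount" (4x4, takes a point from camera to tool coordinates, whose origin is the TCP and whose axes are the flange's). Camera axes: x right, y down, z forward; pixel columns grow to the right and rows downward; lengths in m; the calibration is good to about 2 mm. A picture is of the moment at which its call begins: read the wrist's pose just before it. There is no depth.
- ctrl.close_job(): hands the job in; it is judged then, once.
Trained networks look in a picture, given as the dict that the camera call returned (one of the last four; its "shot" number tells which), for a name from the list of things; names that differ only in an ending like _2 or _b are one class to them, and where a whole thing is asked for, a point or a joint stands for the part that bears it (a point fixed in the world has none). Each returns a list of dicts, best first, with "p" (0 to 1); they miss things now and then, are a little off and sometimes report something else, mostly with a low value. They report only what shows in the picture. A call takes as long as a camera call. They do not tell look-alikes from the thing itself.
- ctrl.silhouettes(label, picture): "region" (400x640 bool, what is visible of it) and "at" ([column, row] in pixels, amid what is visible of it).
The state is a dict: "time": time; "joint_positions": joint angles; "qd": joint speeds; "joint_torque": joint torques, N m; "position": TCP position; "tool_rot": TCP orientation; "ft_force": force on the tool from outside, world axes, zero at the start; "torque": the same for the moment, N m; "grip_width": opening from 0.0 (shut) to 1.0 (fully open); "grip_force": force on a finger pad.
Only numpy, scipy, OpenCV 4.12 (cv2) and the standard library are available. Lean on these libraries where they do the work, as an engineer would, in place of code of your own. Each camera call takes 0.05 s, during which the arm holds its last target. There are 200 camera calls.

## Working session

There is one attempt and no reset: what is moved stays moved. The work goes in short steps, Python scripts to look and compute and a shell command to move; the robot and the scene stay as the last step left them, time stands still between calls to the robot, and variables do not carry over. Pictures are saved under pics/ and viewed, at most 10 in all, crops included, and the job is handed in when it is done.

```bash
ls; mkdir -p pics
cat > h.py <<'E'
import numpy as np, cv2
from scipy.spatial.transform import Rotation as Rn
from bench import ctrl
def cam(name):
    s=ctrl.get_state(); im=ctrl.get_image(name)
    if name=="wrist":
        M=np.array(im["mount"]); T=np.eye(4); T[:3,:3]=Rn.from_rotvec(s["tool_rot"]).as_matrix(); T[:3,3]=s["position"]
        W=np.linalg.inv(T@M); im["R"]=W[:3,:3]; im["t"]=W[:3,3]
    return im
def proj(im,X):
    c=np.asarray(im["R"])@np.asarray(X,float)+np.asarray(im["t"]); x=c[:2]/c[2]; x=x*(1+im["k1"]*(x@x))
    return np.array([im["fx"]*x[0]+im["cx"],im["fy"]*x[1]+im["cy"]])
def ray(im,p):
    d=np.array([(p[0]-im["cx"])/im["fx"],(p[1]-im["cy"])/im["fy"]]); u=d.copy()
    for _ in range(30): u=d/(1+im["k1"]*(u@u))
    R=np.asarray(im["R"]); return -R.T@np.asarray(im["t"]), R.T@np.array([u[0],u[1],1])
def atz(im,p,z):
    o,d=ray(im,p); return o+d*(z-o[2])/d[2]
E
python3 - <<'E'
from h import *
s=ctrl.get_state(); print(s)
for n in ["scene","top"]:
    im=cam(n); cv2.imwrite(f"pics/{n}0.png",im["pixels"])
    print(n,im["fx"],im["k1"],-np.array(im["R"]).T@im["t"])
    for l in ["slicer","knob_left","insert","phone_stand","salt","timer","tea","lamp","remote_control"]:
        for r in ctrl.silhouettes(l,im):
            if r["p"]>.2: print(l,round(r["p"],2),r["at"],r["region"].sum(),atz(im,r["at"],0.02).round(3))
E
```

```text
pics
{'time': 0.0, 'joint_positions': array([-1.26887776,  0.32184767, -0.0700762 ,  1.45167425,  0.02260043,
        1.37080962, -0.05686497]), 'qd': array([-0.00082757, -0.00051325, -0.0014456 ,  0.00019033, -0.00168864,
       -0.00038859,  0.00032194]), 'joint_torque': array([ 1.53140440e-04, -4.91287100e+01, -4.03871946e-01, -3.12535608e+01,
       -6.39124797e-02,  4.33156290e-02,  1.65786582e-04]), 'position': array([0.18448748, 0.62305578, 0.40364547]), 'tool_rot': array([-4.50430120e-01, -3.10895243e+00,  3.05313942e-03]), 'ft_force': array([-0.22015227, -0.27877545,  0.04201604]), 'torque': array([ 0.03622944,  0.01805565, -0.02013764]), 'grip_force': 0.0, 'grip_width': 1.0011511339189807}
scene 477.8844521556306 -0.041510806763311446 [-0.29902397 -1.19842185  0.84271504]
slicer 0.58 [327.0, 239.9] 1573 [ 0.514 -0.157  0.02 ]
knob_left 0.52 [309.6, 216.9] 146 [0.559 0.001 0.02 ]
knob_left 0.49 [305.1, 172.1] 716 [0.774 0.33  0.02 ]
insert 0.82 [276.1, 270.2] 443 [ 0.292 -0.199  0.02 ]
insert 0.76 [320.5, 235.4] 540 [ 0.514 -0.122  0.02 ]
phone_stand 0.84 [302.4, 171.6] 743 
[... 365 characters left out ...]
0.03430066957040045 [ 0.481639   -0.04025123  1.06662228]
slicer 0.85 [346.2, 232.1] 2830 [ 0.469 -0.106  0.02 ]
knob_left 0.5 [446.4, 245.7] 276 [ 0.43  -0.395  0.02 ]
insert 0.72 [365.7, 282.1] 686 [ 0.326 -0.161  0.02 ]
insert 0.63 [349.3, 217.1] 1598 [ 0.512 -0.115  0.02 ]
phone_stand 0.8 [226.3, 145.3] 1024 [0.722 0.246 0.02 ]
salt 0.52 [205.6, 231.3] 243 [0.47  0.301 0.02 ]
timer 0.86 [257.3, 251.1] 362 [0.414 0.15  0.02 ]
tea 0.76 [318.1, 130.6] 400 [ 0.766 -0.024  0.02 ]
lamp 0.83 [448.4, 245.1] 280 [ 0.432 -0.401  0.02 ]
lamp 0.48 [352.5, 218.6] 1627 [ 0.508 -0.124  0.02 ]
lamp 0.25 [351.2, 231.9] 2926 [ 0.47 -0.12  0.02]
remote_control 0.72 [447.0, 198.7] 910 [ 0.566 -0.399  0.02 ]
```

View pics/top0.png

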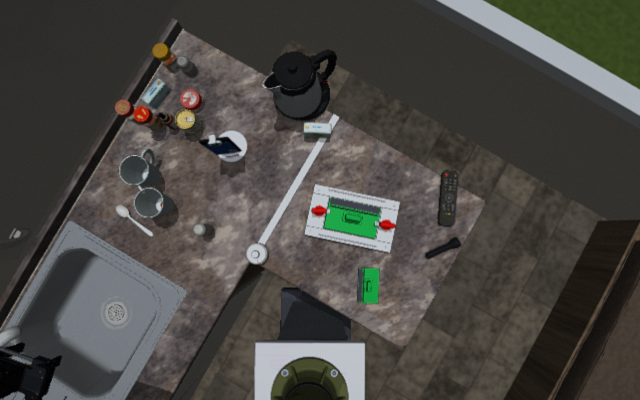

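View pics/scene0.png

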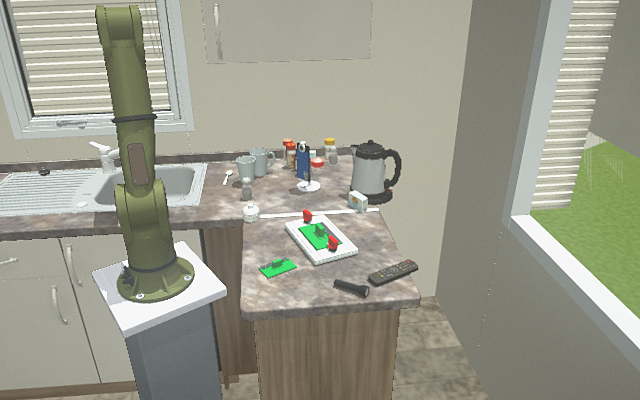

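Candidates for the insert are the large green plate in the slicer at top (350,217) and the small loose one at top (370,286), which is the decoy. I choose the one in the slicer. The red jar tops near (140,110) could be mistaken for knobs. The tea box is also reported as a phone, with a low score. Next is one close crop, plus the red bars and the phone's geometry.

Run:
```python
from h import *
out=np.zeros((600,800,3),np.uint8)
t=cam("top"); s=cam("scene")
def crop(im,x0,y0,w,h,k): return cv2.resize(im["pixels"][y0:y0+h,x0:x0+w],None,fx=k,fy=k,interpolation=cv2.INTER_CUBIC)
out[:300,:400]=crop(t,300,180,100,75,4); out[:300,400:]=crop(t,190,115,80,60,5); out[300:,:400]=crop(s,270,200,100,75,4); out[300:,400:]=crop(s,275,135,80,60,5)
cv2.imwrite("pics/c1.png",out)
for n,im,roi in [("top",t,(300,180,400,255)),("scene",s,(280,200,360,260))]:
    hsv=cv2.cvtColor(im["pixels"],cv2.COLOR_BGR2HSV)
    m=((hsv[...,0]<8)|(hsv[...,0]>172))&(hsv[...,1]>150)&(hsv[...,2]>60)
    g=(abs(hsv[...,0].astype(int)-60)<15)&(hsv[...,1]>150)&(hsv[...,2]>60)
    for nm,mm in [("red",m),("green",g)]:
        k=np.zeros_like(mm,np.uint8); x0,y0,x1,y1=roi; k[y0:y1,x0:x1]=mm[y0:y1,x0:x1]
        nn,l,st,ce=cv2.connectedComponentsWithStats(k)
        for i in range(1,nn):
            if st[i,4]>15: print(n,nm,ce[i].round(1),st[i,4],atz(im,ce[i],.058 if nm=="red" else .026).round(4))
```

```text
top red [318.8 210.5] 97 [ 0.5293 -0.0271  0.058 ]
top red [386.5 224.7] 101 [ 0.4902 -0.2156  0.058 ]
top green [351.2 220.9] 1239 [ 0.5011 -0.1199  0.026 ]
scene red [306.5 212. ] 26 [ 0.5316 -0.0199  0.058 ]
scene red [332.8 239.1] 33 [ 0.4939 -0.2121  0.058 ]
scene green [314.5 235.9] 349 [ 0.4912 -0.12    0.026 ]
```

View pics/c1.png

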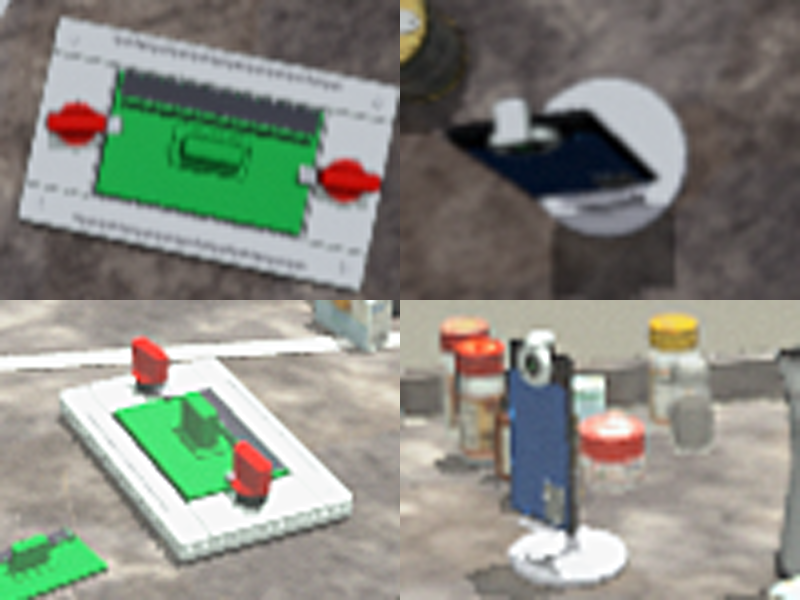

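The crop confirms the larger insert (in the well) with two red knobs, left at top (319,211) and right at (387,225). The blade strip is on the far (+x) side. The phone's white ring is at about top (215,141) and scene (302,147). I'll move over the slicer now.

```bash
python3 -m jog '{"translation":[[-0.3,-0.3,0],[-0.6,-0.6,0],[-1,-1,0],[-1,-1,0],[-1,-1,0],[-1,-1,0],[-1,-1,0],[-1,-1,0]],"yaw":[0.06,0.12,0.18,0.24,0.3,0.36,0.42,0.473],"jaw":[0,0,0,0,0,0,0,0]}'
```

```text
time: 2.1
position: [0.3196, 0.3745, 0.405]
tool_rot: [-2.441, -1.977, -0.001]
ft_force: [0.2, 1.2, 0.8]
grip_width: 1.002
grip_force: 0.0
```

```bash
python3 -m jog '{"translation":[[-0.3,0.24,0],[-0.6,0.5,0],[-0.9,0.7,0],[-1,0.8,0]],"yaw":[0,0,0,0],"jaw":[0,0,0,0]}'; python3 -m jog '{"translation":[[-0.3,0.13,0],[-0.6,0.26,0],[-0.9,0.4,0],[-0.9,0.4,0]],"yaw":[0,0,0,0],"jaw":[0,0,0,0]}';  python3 -m jog '{"translation":[[-0.2,0.1,0.1],[-0.325,0.23,0.1],[-0.325,0.23,0.1]],"yaw":[0,0,0],"jaw":[0,0,0]}'
```

```text
time: 2.6
position: [0.4334, 0.1501, 0.4052]
tool_rot: [-2.435, -1.985, -0.002]
ft_force: [1.0, 0.3, 0.8]
grip_width: 0.997
grip_force: 0.0
time: 3.1
position: [0.4752, -0.0454, 0.4054]
tool_rot: [2.442, 1.974, 0.001]
ft_force: [0.3, -0.1, 0.8]
grip_width: 1.002
grip_force: 0.0
time: 3.48
position: [0.5076, -0.1145, 0.3846]
tool_rot: [2.437, 1.98, -0.002]
ft_force: [-0.3, 0.8, -0.0]
grip_width: 0.999
grip_force: 0.0
```

```bash
cat >> h.py <<'E'
def tri(a):
    A=np.zeros((3,3)); b=np.zeros(3)
    for im,p in a:
        o,d=ray(im,p); d/=np.linalg.norm(d); P=np.eye(3)-np.outer(d,d); A+=P; b+=P@o
    X=np.linalg.solve(A,b); return X,[np.round(proj(im,X)-p,1) for im,p in a]
def reds(im,lo=(0,0),hi=(640,400)):
    hsv=cv2.cvtColor(im["pixels"],cv2.COLOR_BGR2HSV)
    m=((hsv[...,0]<8)|(hsv[...,0]>172))&(hsv[...,1]>150)&(hsv[...,2]>60)
    return m
E
python3 - <<'E'
from h import *
w=cam("wrist"); cv2.imwrite("pics/w1.png",w["pixels"]); s=ctrl.get_state()
R=Rn.from_rotvec(s["tool_rot"]).as_matrix(); print(s["time"],s["position"].round(4),R.round(3),s["joint_positions"].round(2))
n,l,st,ce=cv2.connectedComponentsWithStats(reds(w).astype(np.uint8))
for i in range(1,n):
    if st[i,4]>100:
        ys,xs=np.where(l==i); v=np.linalg.eigh(np.cov(xs,ys))[1][:,1]
        a=atz(w,ce[i]-10*v,.06);b=atz(w,ce[i]+10*v,.06)
        print(ce[i],st[i],atz(w,ce[i],.058).round(4),np.degrees(np.arctan2(*(b-a)[1::-1])))
t=cam("top");sc=cam("scene"); print(tri([(t,(215,141)),(sc,(302,147.4))]))
print("view",w["R"][2])
for l in ["insert","knob_left"]:
    for r in ctrl.silhouettes(l,w): print(l,r["p"],r["at"],r["region"].sum()) if False else None
E
```

```text
3.525 [ 0.5073 -0.1129  0.3845] [[ 0.202  0.979 -0.001]
 [ 0.979 -0.202 -0.   ]
 [-0.    -0.001 -1.   ]] [-0.58  0.05  0.78  1.82 -0.04  1.28  0.01]
[319.1873572   76.90708302] [ 302   50   35   54 1313] [ 0.5302 -0.028   0.058 ] -91.18265585709098
[318.75261324 269.03135889] [305 261  29  15 287] [ 0.4949 -0.1982  0.058 ] 165.45631889644315
(array([0.69477766, 0.23156652, 0.18059903]), [array([-0.4,  0.6]), array([ 0.4, -0. ])])
view [-0.05634804 -0.27222743 -0.96058166]
```

View pics/w1.png

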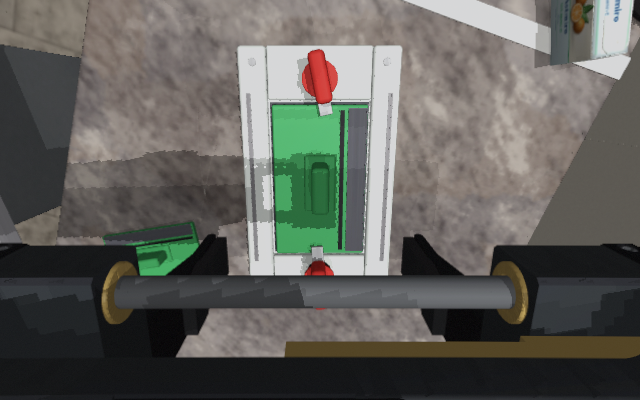

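The wrist view shows the left knob at (319,77), its bar turned about 10°, and the larger insert with its tab at (318,188) and the blade strip on the right (+x). The decoy is at (160,250). I'll grip the left knob.

```bash
python3 -m jog '{"translation":[[0.2,0.022,0],[0.44,0.022,0.2],[0.44,0.022,0.5],[0.44,0.022,0.79],[0.44,0.022,0.79],[0.44,0.022,0.79],[0.44,0.022,0.79],[0.44,0.022,0.79]],"yaw":[-0.056,-0.056,-0.056,-0.056,-0.056,-0.056,-0.056,-0.056],"jaw":[0,0,0,0,0,0.7,1,1]}' 20; python3 -m jog '{"translation":[[0,0,0],[0,0,0],[0,0,0],[0,0,0]],"yaw":[0,0,0,0],"jaw":[1,1,1,1]}'
```

```text
time: 4.72
position: [0.53, -0.0279, 0.2288]
tool_rot: [2.25, 2.19, 0.006]
ft_force: [0.7, 0.1, 0.4]
grip_width: 0.742
grip_force: 0.0
time: 5.22
position: [0.5291, -0.028, 0.2267]
tool_rot: [-2.251, -2.191, 0.0]
ft_force: [-0.0, 0.3, -0.9]
grip_width: 0.287
grip_force: 0.0
```

```bash
python3 -m jog '{"translation":[[0,0,0],[0,0,0],[0,0,0]],"yaw":[0,0,0],"jaw":[1,1,1]}'; python3 -m jog '{"translation":[[0,0,0],[0,0,0],[0,0,0],[0,0,0],[0,0,0],[0,0,0],[0,0,0],[0,0,0]],"yaw":[-0.055,-0.11,-0.165,-0.22,-0.275,-0.33,-0.385,-0.43],"jaw":[1,1,1,1,1,1,1,1]}'; python3 -m jog '{"translation":[[0,0,0],[0,0,0]],"yaw":[0,0],"jaw":[1,1]}'
```

```text
time: 5.6
position: [0.5298, -0.028, 0.2269]
tool_rot: [2.25, 2.19, 0.002]
ft_force: [5.5, -1.7, -5.0]
grip_width: 0.158
grip_force: 20.0
time: 6.6
position: [0.5304, -0.0271, 0.2269]
tool_rot: [0.381, 3.114, 0.003]
ft_force: [6.1, 2.6, -5.7]
grip_width: 0.182
grip_force: 21.9
time: 6.85
position: [0.5303, -0.0271, 0.227]
tool_rot: [0.388, 3.114, 0.003]
ft_force: [6.6, 1.6, -6.1]
grip_width: 0.178
grip_force: 21.1
```

Run:
```python
from h import *
s=ctrl.get_state(); R=Rn.from_rotvec(s["tool_rot"]).as_matrix(); print(s["time"],s["position"],np.degrees(np.arctan2(R[1,0],R[0,0]))-78.3,s["joint_positions"].round(2),s["torque"],s["grip_width"])
```

```text
6.85 [ 0.5302984  -0.02711849  0.22697004] 87.47833952823531 [-0.43  0.25  0.48  1.96 -0.14  0.96  1.44] [ 0.43892776 -1.55154728 -0.44661723] 0.1783454765838732
```

Left knob is at its stop: the tool went 7° past the stop angle and the torque is −0.45 Nm. I'll release it and go to the right knob.

```bash
python3 -m jog '{"translation":[[0,0,0],[0,0,0],[0,0,-0.1],[0,0,-0.4]],"yaw":[0,0,0,0],"jaw":[0.5,0.5,0.5,0.5]}'; python3 -m jog '{"translation":[[-0.06,-0.3,0],[-0.06,-0.6,0],[-0.06,-0.9,0],[-0.06,-1,0],[-0.06,-1,0],[-0.06,-1,0],[-0.06,-1,0],[-0.06,-1,0]],"yaw":[0.06,0.12,0.18,0.24,0.3,0.36,0.42,0.486],"jaw":[0.5,0.5,0.5,0.5,0.5,0.5,0.5,0.5]}'; python3 -m jog '{"translation":[[-0.3,0,0],[-0.4,0,0],[-0.4,0,0]],"yaw":[0,0,0],"jaw":[0.5,0.5,0.5]}'
```

```text
time: 7.35
position: [0.5272, -0.0278, 0.3046]
tool_rot: [-0.386, -3.109, 0.004]
ft_force: [1.6, 0.3, 1.5]
grip_width: 0.479
grip_force: 0.0
time: 8.35
position: [0.4912, -0.2249, 0.3065]
tool_rot: [-2.414, -2.009, 0.001]
ft_force: [0.1, 0.3, 0.7]
grip_width: 0.502
grip_force: 0.0
time: 8.72
position: [0.4765, -0.3052, 0.3066]
tool_rot: [-2.412, -2.012, 0.002]
ft_force: [0.5, 1.6, 0.0]
grip_width: 0.504
grip_force: 0.0
```

Run:
```python
from h import *
w=cam("wrist"); cv2.imwrite("pics/w2.png",w["pixels"]); s=ctrl.get_state()
R=Rn.from_rotvec(s["tool_rot"]).as_matrix(); print(s["time"],s["position"].round(4),R.round(3),s["joint_positions"].round(2))
n,l,st,ce=cv2.connectedComponentsWithStats(reds(w).astype(np.uint8))
for i in range(1,n):
    if st[i,4]>100: print(ce[i],st[i],atz(w,ce[i],.055).round(4))
for X in [(.4905,-.217,.065),(.5297,-.0275,.065)]: print(proj(w,X))
```

```text
8.775 [ 0.4774 -0.3036  0.3065] [[ 0.177  0.984 -0.001]
 [ 0.984 -0.177  0.001]
 [ 0.001 -0.001 -1.   ]] [-0.2   0.28  0.84  1.81 -0.22  1.15  0.53]
[312.15762712  71.71694915] [ 289   35   48   73 2360] [ 0.4911 -0.2175  0.055 ]
[310.79680055  69.91610457]
[ 320.45927098 -419.6126083 ]
```

View pics/w2.png

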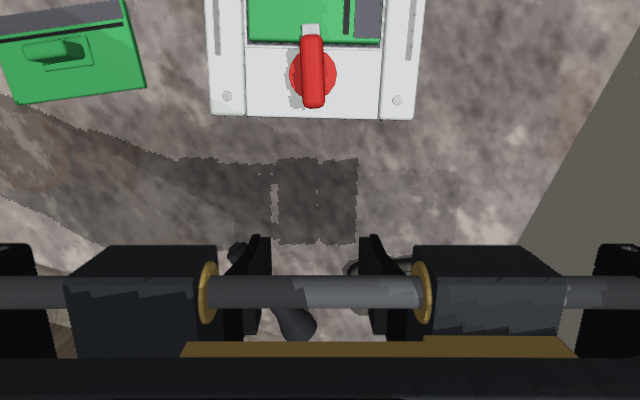

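The wrist view shows the right knob at (312,72) with its bar along the image vertical, so its angle is about 0. I'll grip and turn it.

```bash
python3 -m jog '{"translation":[[0.25,-0.01,0],[0.437,-0.01,0],[0.437,-0.01,0.2],[0.437,-0.01,0.4],[0.437,-0.01,0.4],[0.437,-0.01,0.4],[0.437,-0.01,0.4],[0.437,-0.01,0.4]],"yaw":[0,0,0,0,0,0,0,0],"jaw":[0.5,0.5,0.5,0.5,0.5,1,1,1]}' 20; python3 -m jog '{"translation":[[0,0,0],[0,0,0],[0,0,0]],"yaw":[0,0,0],"jaw":[1,1,1]}'
```

```text
time: 9.78
position: [0.4917, -0.2174, 0.228]
tool_rot: [2.407, 2.016, 0.003]
ft_force: [0.4, 0.0, 0.3]
grip_width: 0.247
grip_force: 0.0
time: 10.15
position: [0.491, -0.2173, 0.2275]
tool_rot: [-2.408, -2.017, -0.0]
ft_force: [-3.9, 2.0, 6.4]
grip_width: 0.159
grip_force: 19.9
```

```bash
python3 -m jog '{"translation":[[0,0,0],[0,0,0],[0,0,0],[0,0,0],[0,0,0],[0,0,0],[0,0,0],[0,0,0]],"yaw":[-0.058,-0.116,-0.174,-0.232,-0.29,-0.348,-0.406,-0.46],"jaw":[1,1,1,1,1,1,1,1]}'; python3 -m jog '{"translation":[[0,0,0],[0,0,0],[0,0,0]],"yaw":[-0.02,-0.02,-0.02],"jaw":[1,1,1]}'
python3 - <<'E'
from h import *
s=ctrl.get_state(); R=Rn.from_rotvec(s["tool_rot"]).as_matrix(); print(s["time"],s["position"],np.degrees(np.arctan2(R[1,0],R[0,0]))-78.3,s["joint_positions"].round(2),s["torque"],s["grip_width"])
E
```

```text
time: 11.15
position: [0.4916, -0.217, 0.2274]
tool_rot: [0.465, 3.105, 0.002]
ft_force: [1.4, 1.3, 1.6]
grip_width: 0.173
grip_force: 21.1
time: 11.52
position: [0.4919, -0.2171, 0.2274]
tool_rot: [0.377, 3.117, 0.001]
ft_force: [2.7, 2.2, 3.8]
grip_width: 0.177
grip_force: 21.8
11.525 [ 0.49187055 -0.21707489  0.22741855] 87.90931485550972 [-0.1   0.27  0.52  1.94 -0.16  0.97  1.83] [ 0.4150039  -0.45125005 -0.59183636] 0.1767409546613694
```

```bash
python3 -m jog '{"translation":[[0,0,0],[0,0,0],[0,0,-0.1],[0,0,-0.4],[-0.2,0.25,-0.5],[-0.376,0.496,-0.5],[-0.376,0.496,-0.5],[-0.376,0.496,-0.5]],"yaw":[0,0,0,0,-0.012,-0.012,-0.012,-0.012],"jaw":[0.4,0.4,0.3,0.1,0,0,0,0]}'
python3 - <<'E'
from h import *
w=cam("wrist"); cv2.imwrite("pics/w3.png",w["pixels"]); s=ctrl.get_state()
R=Rn.from_rotvec(s["tool_rot"]).as_matrix(); print(s["time"],s["position"].round(4),np.degrees(np.arctan2(R[1,0],R[0,0])),s["joint_positions"].round(2))
c=np.array([.5104,-.1225]); u=np.array([.979,-.203]); v=np.array([.203,.979])
for sx in (-8,8):
  for sy in (-22,22): print(sx,sy,proj(w,[*(c+u*sx*.001+v*sy*.001),.061]).round(1))
for sx in (-45,45):
  for sy in (-75,75): print(sx,sy,proj(w,[*(c+u*sx*.001+v*sy*.001),.026]).round(1))
E
```

```text
time: 12.52
position: [0.5872, -0.1388, 0.3257]
tool_rot: [-0.314, -3.123, 0.002]
ft_force: [-0.3, -0.4, 0.3]
grip_width: 0.969
grip_force: 0.0
12.575 [ 0.5867 -0.1398  0.326 ] 168.39382872498425 [-0.21  0.29  0.48  1.69 -0.14  1.2   1.67]
-8 -22 [284.9  79.7]
-8 22 [352.  80.]
8 -22 [285.3 104.9]
8 22 [351.2 105.2]
-45 -75 [214.4  27.4]
-45 75 [422.6  28.2]
45 -75 [222.9 152.1]
45 75 [412.3 153. ]
```

View pics/w3.png

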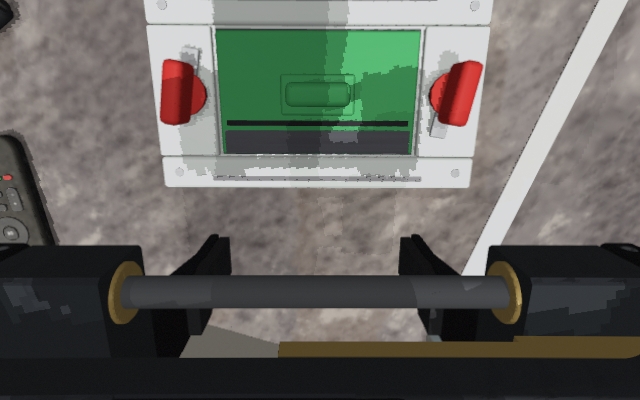

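The view shows both wings clear: the knobs at (177,92) and (463,92) are turned to their stops. The insert corners (216,29)–(411,155) and the tab at (318,95) lie within 1–2 px of prediction. The moves have no tilt, so I will pinch the tab across its ends (along y). The insert can then pivot between the pads, and I'll tip it against the slicer's fixed outer side.

```bash
python3 -m jog '{"translation":[[0.25,0.008,0],[0.385,0.008,0.1],[0.385,0.008,0.35],[0.385,0.008,0.555],[0.385,0.008,0.555],[0.385,0.008,0.555],[0.385,0.008,0.555],[0.385,0.008,0.555]],"yaw":[0,0,0,0,0,0,0,0],"jaw":[0,0,0,0,0.3,0.6,0.8,0.8]}' 15; python3 -m jog '{"translation":[[0,0,0],[0,0,0],[0,0,0],[0,0,0]],"yaw":[0,0,0,0],"jaw":[0.8,0.8,0.8,0.8]}'
```

```text
time: 13.58
position: [0.5132, -0.1218, 0.2172]
tool_rot: [0.315, 3.123, 0.0]
ft_force: [0.5, -0.3, -0.3]
grip_width: 0.626
grip_force: 0.0
time: 14.08
position: [0.5129, -0.1217, 0.2164]
tool_rot: [0.315, 3.125, 0.0]
ft_force: [-0.6, 0.9, 5.5]
grip_width: 0.505
grip_force: 15.0
```

```bash
python3 -m jog '{"translation":[[0,0,-0.1],[0,0,-0.25],[0,0,-0.35],[-0.25,0,-0.35],[-0.5,0,-0.35],[-0.645,0,-0.35],[-0.645,0,-0.2],[-0.645,0,-0.2]],"yaw":[0,0,0,0,0,0,0,0],"jaw":[0.8,0.8,0.8,0.8,0.8,0.8,0.8,0.8]}'
python3 - <<'E'
from h import *
w=cam("wrist"); s=ctrl.get_state(); t=cam("top"); sc=cam("scene")
out=np.zeros((600,800,3),np.uint8); out[:400,:640]=w["pixels"]
out[400:,:400]=cv2.resize(t["pixels"][170:235,300:430],(400,200),interpolation=cv2.INTER_CUBIC); out[400:,400:]=cv2.resize(sc["pixels"][180:250,280:420],(400,200),interpolation=cv2.INTER_CUBIC)
cv2.imwrite("pics/m1.png",out); print(s["time"],s["position"],s["grip_width"])
E
```

```text
time: 15.08
position: [0.6376, -0.1469, 0.2521]
tool_rot: [-0.315, -3.118, -0.0]
ft_force: [-0.6, 0.7, -1.2]
grip_width: 0.507
grip_force: 15.0
15.125 [ 0.63812773 -0.14713112  0.2539565 ] 0.5041723315866983
```

View pics/m1.png

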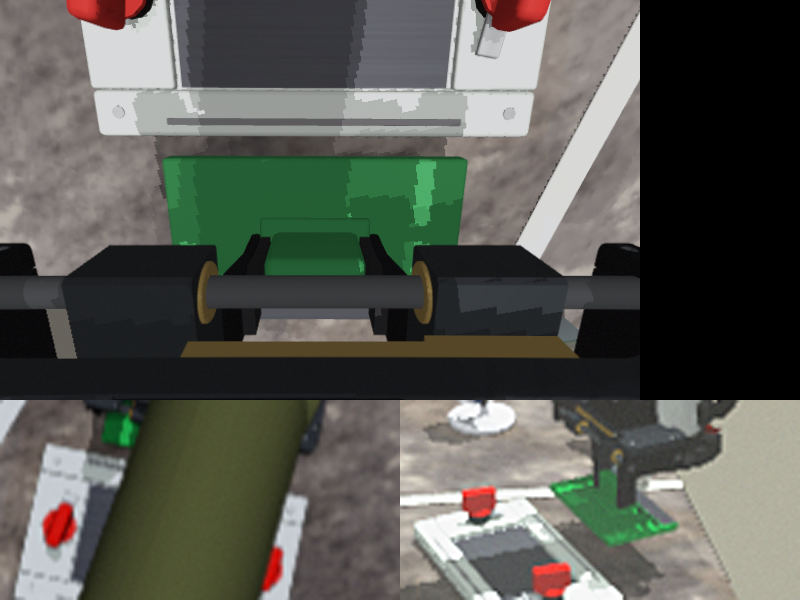

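It is held level, with the back edge at rows 157–158 and about 9 mm from the slicer's side (row 135). I'll lower it and draw it against the side.

```bash
python3 -m jog '{"translation":[[0,0,0.1],[0,0,0.19],[0,0,0.19],[0.03,0,0.19],[0.05,0,0.188],[0.07,0,0.183],[0.09,0,0.176],[0.11,0,0.168]],"yaw":[0,0,0,0,0,0,0,0],"jaw":[0.8,0.8,0.8,0.8,0.8,0.8,0.8,0.8]}'; python3 -m jog '{"translation":[[0.014,0,-0.006],[0.028,0,-0.01],[0.028,0,-0.01]],"yaw":[0,0,0],"jaw":[0.8,0.8,0.8]}'
cat >> h.py <<'E'
def green(w):
    hsv=cv2.cvtColor(w["pixels"],cv2.COLOR_BGR2HSV)
    return (abs(hsv[...,0].astype(int)-60)<15)&(hsv[...,1]>120)&(hsv[...,2]>40)
def backedge(phi,w,s,gz=.0314,gx=.001):
    R=Rn.from_rotvec(s["tool_rot"]).as_matrix(); G=s["position"]+R@[0,0,.164]
    X=-R[:,0]; Z=np.array([0,0,1.]); Y=np.cross(Z,X)
    c,q=np.cos(phi),np.sin(phi); x=c*X+q*Z; z=c*Z-q*X
    return [proj(w,G+(-.045-gx)*x+y*Y-(gz-.005)*z) for y in (-.075,.075)]
E
python3 - <<'E'
from h import *
w=cam("wrist"); s=ctrl.get_state(); cv2.imwrite("pics/w4.png",w["pixels"]); print(s["time"],s["position"],s["grip_width"],s["ft_force"])
for d in (0,10,20,30,40): print(d,np.round(backedge(np.radians(d),w,s),1).tolist())
g=green(w)[:240]; r=np.where(g[:,300:340].any(1))[0]; print(r.min(),r.max())
E
```

```text
time: 16.23
position: [0.6206, -0.1438, 0.2258]
tool_rot: [0.314, 3.112, -0.002]
ft_force: [9.7, -1.6, 2.6]
grip_width: 0.506
grip_force: 15.0
time: 16.6
position: [0.6159, -0.1429, 0.229]
tool_rot: [0.314, 3.11, -0.002]
ft_force: [9.9, -2.4, 4.3]
grip_width: 0.505
grip_force: 15.0
16.65 [ 0.61588505 -0.14285788  0.22899703] 0.5046208861660616 [ 9.60891759 -2.33790475  4.2898723 ]
0 [[162.3, 158.4], [472.4, 158.6]]
10 [[169.7, 166.0], [464.8, 166.2]]
20 [[175.9, 175.6], [458.3, 175.8]]
30 [[181.0, 186.9], [453.0, 187.0]]
40 [[185.1, 199.3], [448.8, 199.5]]
174 239
```

View pics/w4.png

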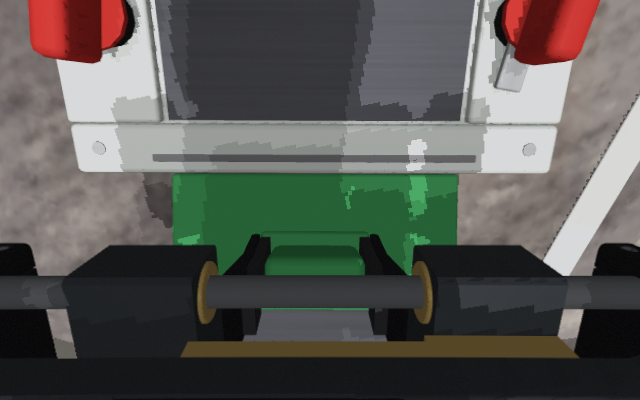

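The insert has tilted about 19° (back corners at (174,174) and (458,174)). I'll continue a little lower and further in.

```bash
python3 -m jog '{"translation":[[0,0,0.015],[0,0,0.03],[0.015,0,0.03],[0.03,0,0.03],[0.045,0,0.03],[0.045,0,0.03]],"yaw":[0,0,0,0,0,0],"jaw":[0.8,0.8,0.8,0.8,0.8,0.8]}'
cat > ang.py <<'E'
from h import *
from scipy.optimize import brentq
w=cam("wrist"); s=ctrl.get_state(); print(s["time"],s["position"],s["tool_rot"],s["grip_width"],s["ft_force"].round(1))
g=green(w)
# find back edge: first row of wide green run, left/right corners there
rows=[r for r in range(120,235) if g[r,180:450].sum()>150]; r=min(rows); c=np.where(g[r+3,100:540])[0]+100
print(r,c.min(),c.max(), "phi row",np.degrees(brentq(lambda p:backedge(p,w,s)[0][1]-r,-.3,1.0)),"phi width",np.degrees(brentq(lambda p:np.subtract(*backedge(p,w,s)[::-1])[0]-(c.max()-c.min()+1),-.3,1.2)))
cv2.imwrite("pics/ang.png",w["pixels"])
E
python3 ang.py
```

```text
time: 17.4
position: [0.6077, -0.1411, 0.2237]
tool_rot: [0.314, 3.108, -0.002]
ft_force: [9.9, -1.8, 7.0]
grip_width: 0.505
grip_force: 15.0
17.45 [ 0.60775208 -0.14110832  0.22373091] [ 3.13655086e-01  3.10800676e+00 -2.07540829e-03] 0.49934086048628384 [ 9.5 -1.8  8.3]
190 178 451 phi row 32.62604109391081 phi width 27.911671793020048
```

```bash
python3 -m jog '{"translation":[[-0.03,0,0],[-0.1,0,-0.05],[-0.1,0,-0.3],[-0.1,0,-0.5],[-0.1,0,-0.5],[-0.1,0,-0.5]],"yaw":[0,0,0,0,0,0],"jaw":[0.8,0.8,0.8,0.8,0.8,0.8]}'; python3 ang.py
```

```text
time: 18.2
position: [0.6219, -0.1438, 0.3171]
tool_rot: [-0.315, -3.123, -0.001]
ft_force: [-0.2, -0.3, -1.5]
grip_width: 0.505
grip_force: 15.0
18.25 [ 0.62183865 -0.14372232  0.31636711] [-3.15099715e-01 -3.12209443e+00 -8.46421428e-04] 0.5055107862328704 [ 0.   0.6 -1.4]
189 178 451 phi row 31.152330831168996 phi width 26.791413639898135
```

View pics/ang.png

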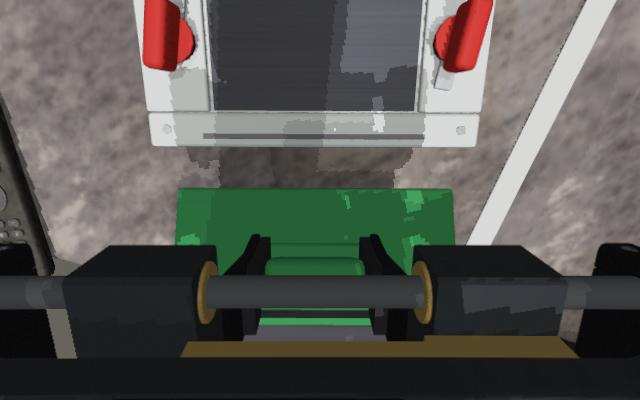

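The plate is clear, tipped about 30° (back edge at row 189), and firmly held. Next I need the phone's heading from the corners seen in the first pictures.

Run:
```python
from h import *
from scipy.optimize import least_squares
t=cam("top");s=cam("scene")
ob=[(t,(199.4,141),1,.204),(t,(219,154.4),1,.044),(t,(241,151),-1,.044),(s,(297,143),1,.204),(s,(309.6,146.6),-1,.204),(s,(297.4,177),1,.044),(s,(309.4,182),-1,.044)]
ring=[(t,(215,141)),(s,(302,147.4))]
def res(p,full=False):
    x,y,a=p; u=np.array([np.cos(a),np.sin(a)]);v=np.array([-u[1],u[0]]); r=[]
    for im,px,sd,z in ob: r.append(proj(im,[*(np.array([x,y])+sd*.037*v),z])-px)
    for im,px in ring: r.append(proj(im,[*(np.array([x,y])-.003*u),.181])-px)
    return np.array(r) if full else np.ravel(r)
for a0 in (0,.5,-.5):
    f=least_squares(res,[.695,.232,a0],loss="soft_l1"); print(f.x,np.degrees(f.x[2]),f.cost)
print(res(f.x,True).round(1).tolist()); J=f.jac; print(np.sqrt(np.diag(np.linalg.inv(J.T@J))))
# top image silhouettes foot circle
im0=cv2.imread("pics/top0.png"); hsv=cv2.cvtColor(im0,cv2.COLOR_BGR2HSV)
b=(abs(hsv[...,0].astype(int)-112)<15)&(hsv[...,1]>110)&(hsv[...,2]>30); b[:, :190]=0;b[:,250:]=0;b[:120]=0;b[165:]=0
ys,xs=np.where(b); print("blue top",b.sum(),xs.min(),xs.max(),ys.min(),ys.max())
im1=cv2.imread("pics/scene0.png"); hsv=cv2.cvtColor(im1,cv2.COLOR_BGR2HSV)
b2=(abs(hsv[...,0].astype(int)-112)<15)&(hsv[...,1]>90)&(hsv[...,2]>30); b2[:,:285]=0;b2[:,325:]=0;b2[:130]=0;b2[190:]=0
ys,xs=np.where(b2); print("blue scene",b2.sum(),xs.min(),xs.max(),ys.min(),ys.max())
# silhouette-area fit on the blue masks
def mask(im,p):
    x,y,a=p; u=np.array([np.cos(a),np.sin(a)]);v=np.array([-u[1],u[0]])
    P=np.array([proj(im,[*(np.array([x,y])+q*v),z]) for q,z in [(.037,.044),(-.037,.044),(-.037,.204),(.037,.204)]])
    return P.round(1).tolist()
print(mask(t,f.x),mask(s,f.x))
```

```text
[0.69548636 0.22811448 0.1289051 ] 7.385718006389212 8.533000560975026
[0.69548636 0.22811448 0.1289052 ] 7.385724085504384 8.533000560961717
[0.69548635 0.22811448 0.12890466] 7.385692781333628 8.533000561101652
[[-1.3, -0.0], [-1.7, -0.2], [1.8, -0.1], [-0.4, -3.4], [-0.0, -2.3], [0.1, -0.1], [0.7, 0.4], [1.1, 1.4], [0.5, 0.3]]
[0.00141697 0.00223832 0.03963193]
blue top 199 204 237 142 153
blue scene 260 297 308 149 180
[[217.3, 154.2], [242.8, 150.9], [228.2, 137.0], [198.1, 141.0]] [[297.5, 176.9], [310.1, 182.4], [309.6, 144.3], [296.6, 139.6]]
```

Run:
```python
from h import *
t=cam("top");s=cam("scene")
def edge(f,im,cols,rows,z,sign,nm):
    p=cv2.imread(f).astype(float); d=p[...,0]-p[...,2]; pts=[]
    for c in cols:
        q=d[rows[0]:rows[1],c]; m=q.max(); h=m/2; k=int(q.argmax())
        i=k
        while 0<=i+sign<len(q) and q[i+sign]>h: i+=sign
        if 0<=i+sign<len(q): pts.append((c,rows[0]+i+sign*(q[i]-h)/(q[i]-q[i+sign])))
    pts=np.array(pts); v=cv2.fitLine(pts.astype(np.float32),cv2.DIST_HUBER,0,.01,.01).ravel()
    r=(pts-v[2:])@np.array([-v[1],v[0]])
    a=atz(im,v[2:]-8*v[:2],z);b=atz(im,v[2:]+8*v[:2],z); e=a-b
    print(nm,np.degrees(np.arctan2(-e[0],e[1])),"rms",r.std().round(2),pts.round(1)[::4].tolist())
edge("pics/top0.png",t,range(222,238),(135,162),.05,1,"top bottom-edge")
edge("pics/top0.png",t,range(204,230),(135,162),.2,-1,"top upper-edge")
edge("pics/scene0.png",s,range(298,308),(150,190),.05,1,"scene bottom")
edge("pics/scene0.png",s,range(298,308),(135,175),.2,-1,"scene top")
p=cv2.imread("pics/top0.png").astype(int); print((p[140:162,215:244:2,0]-p[140:162,215:244:2,2]))
print(p[140:162,215:244:2].sum(2)//3)
```

```text
top bottom-edge 24.927849822489293 rms 1.44 [[222.0, 154.3], [226.0, 152.9], [230.0, 150.0], [234.0, 149.0]]
top upper-edge 11.849120953404396 rms 1.19 [[204.0, 143.8], [208.0, 144.8], [212.0, 145.4], [216.0, 145.4], [220.0, 144.6], [224.0, 141.5], [228.0, 141.2]]
scene bottom 122.1395777504648 rms 1.45 [[298.0, 176.3], [302.0, 177.9], [306.0, 171.9]]
scene top 15.416511698939964 rms 0.63 [[298.0, 148.5], [302.0, 151.7], [306.0, 151.4]]
[[  8   5   5   0   2   4   0   0   8  11  12  11  11  12  13]
 [  9   8   8   2   0  19  15   9   3  10  11  11  12  11  11]
 [  8   7   7   5  14  37  34  23   1   6  11  12  11  11  11]
 [  5   3   3   7  27  31  31  32   9   1  10  11  10  11  12]
 [  3   3   4  14  30  30  31  31  22   2   6  12  11  12  11]
 [ 12   8  15  24  28  30  28  33  33  13   2  11  13  11  11]
 [ 25  24  28  30  31  29  32  31  30  26   0   6  11  11  11]
 [ 26  28  30  29  30  26  30  30  28  29  17   1  10  11  11]
 [ 29  30  30  30  29  32  28  26  32  32  27   6   6  12  12]
 [ 30  29  30  30  31  32  32  27  23  20  17  17   3  10  10]
 [ 30  31  31  30  29  31  29
[... 1414 characters left out ...]
3 198]
 [ 18  19  18  18  18  18  15  28  32  31  34  52  70 161 198]
 [ 17  16  16  16  18  20  20  33  48  53  83 123 152 198 200]
 [ 34  21  29  38  48  53  61  83 100 108 139 150 191 200 199]
 [ 61  45 110 119 106 111 122 137 143 133 130  90 181 200 197]
 [ 80  80 181 189 150 135 130 130 127 101  89  94 158 182 166]
 [ 84  81 162 193 167 133  92  83  94 104 111 122 129 145  90]
 [ 85  82 114 181 178 144 111 102 105 127 139 142 141 125  50]
 [ 85  84  92 120 136 132 131 130 131 136 139 142 133  83  46]
 [ 82  86  94  79 122 138 140 140 140 140 142 136 100  53  53]
 [ 83  88  93  63  79 119 138 140 140 139 130 106  62  50  54]
 [ 80  86  96  54  56  70 109 117 119 115  92  59  51  50  50]]
```

The darkness edges agree with the fit: lens at about (0.695, 0.229, 0.181) with heading about 7°. The insert goes there, gently.

```bash
python3 -m jog '{"translation":[[0.02,0.05,-0.1],[0.08,0.2,-0.2],[0.16,0.36,-0.28],[0.24,0.52,-0.28],[0.32,0.68,-0.28],[0.38,0.8,-0.28],[0.4,0.85,-0.28],[0.4,0.85,-0.28]],"yaw":[0,-0.02,-0.04,-0.06,-0.08,-0.1,-0.103,-0.103],"jaw":[0.8,0.8,0.8,0.8,0.8,0.8,0.8,0.8]}'
cat > go.py <<'E'
from h import *
s=ctrl.get_state(); R=Rn.from_rotvec(s["tool_rot"]).as_matrix()
T=np.array([.5313,.2089,.3727]); a=np.degrees(np.arctan2(R[1,0],R[0,0]))
print(s["time"],s["position"],a%360,s["joint_positions"].round(2),s["grip_width"]); print((R.T@(T-s["position"])/.2).round(3),"yaw",((a-187+180)%360-180)/180)
E
python3 go.py
```

```text
time: 19.45
position: [0.5784, 0.0386, 0.3744]
tool_rot: [-0.192, 3.135, -0.0]
ft_force: [0.1, -0.2, -1.8]
grip_width: 0.508
grip_force: 15.0
19.45 [0.57842414 0.03864499 0.37443926] 187.0204468379604 [-0.43  0.19  0.37  1.69 -0.07  1.28  1.64] 0.5083452003829946
[0.13  0.874 0.008] yaw 0.00011359354422463891
```

```bash
python3 -m jog '{"translation":[[0.01,0.06,0.008],[0.03,0.2,0.008],[0.06,0.4,0.008],[0.09,0.6,0.008],[0.11,0.74,0.008],[0.125,0.84,0.008],[0.13,0.874,0.008],[0.13,0.874,0.008]],"yaw":[0,0,0,0,0,0,0,0],"jaw":[0.8,0.8,0.8,0.8,0.8,0.8,0.8,0.8]}'; python3 go.py; python3 ang.py
python3 - <<'E'
from h import *
s=cam("scene");t=cam("top"); C=np.array([.546,.2107,.181]); a=np.radians(7); 
for ph in (20,30,40):
    p=np.radians(ph); u=np.array([np.cos(a),np.sin(a),0]);v=np.array([-u[1],u[0],0]);z=np.array([0,0,1.]); x=np.cos(p)*u+np.sin(p)*z; n=np.cos(p)*z-np.sin(p)*u
    for nm,im in (("s",s),("t",t)): print(ph,nm,[proj(im,C+i*.045*x+j*.075*v-.005*n).round(1).tolist() for i,j in ((-1,-1),(1,-1),(1,1),(-1,1))])
out=np.zeros((600,800,3),np.uint8)
out[:300]=cv2.resize(s["pixels"][130:205,190:390],(800,300),interpolation=cv2.INTER_CUBIC); out[300:]=cv2.resize(t["pixels"][120:195,160:360],(800,300),interpolation=cv2.INTER_CUBIC)
cv2.imwrite("pics/fin.png",out)
E
```

```text
time: 20.45
position: [0.5315, 0.2081, 0.3725]
tool_rot: [-0.191, 3.136, -0.001]
ft_force: [0.0, 0.2, -1.2]
grip_width: 0.503
grip_force: 15.0
20.45 [0.53145928 0.20813916 0.3724808 ] 186.96015556263808 [-0.64  0.17  0.24  1.71 -0.04  1.27  1.31] 0.5032379956382156
[ 0.     0.004 -0.001] yaw -0.00022135798534400744
20.5 [0.53164839 0.20752171 0.37250824] [-1.89278661e-01  3.13571737e+00 -1.32598553e-03] 0.5031665081366893 [-0.  -1.2 -1.6]
189 179 451 phi row 29.90081404998499 phi width 28.475199010238335
20 s [[277.4, 171.7], [295.1, 157.3], [269.2, 146.9], [252.0, 160.2]]
20 t [[255.0, 214.1], [248.9, 179.2], [188.2, 186.6], [195.9, 221.2]]
30 s [[278.4, 173.1], [294.5, 155.6], [268.6, 145.2], [253.0, 161.6]]
30 t [[255.4, 212.6], [248.4, 179.8], [187.2, 187.3], [196.7, 219.7]]
40 s [[279.6, 174.2], [293.7, 154.1], [267.7, 143.8], [254.2, 162.7]]
40 t [[255.6, 210.7], [248.0, 181.0], [186.2, 188.5], [197.3, 217.7]]
```

View pics/fin.png

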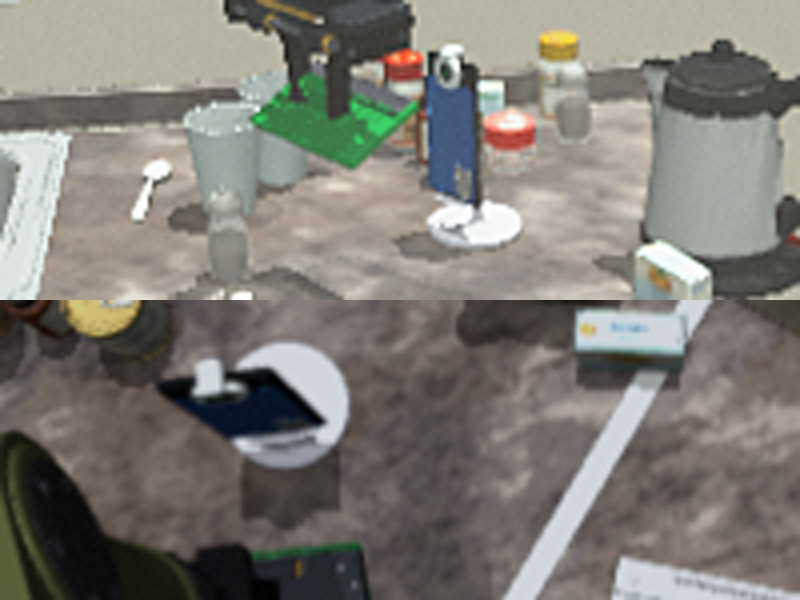

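The scene crop shows the insert in front of the lens, blade edge towards the phone and up. Its corners at full-frame (278,172), (295,155) and (252,160) match the 30° prediction within about 1 px. The phone and bystanders are untouched. I'll let it settle and hand in.

```bash
python3 -m jog '{"translation":[[0,0,0],[0,0,0],[0,0,0],[0,0,0],[0,0,0],[0,0,0]],"yaw":[0,0,0,0,0,0],"jaw":[0.8,0.8,0.8,0.8,0.8,0.8]}'; python3 ang.py; python3 -c "
from bench import ctrl; print(ctrl.close_job())"
```

```text
time: 21.35
position: [0.5312, 0.2088, 0.3726]
tool_rot: [-0.192, 3.136, 0.0]
ft_force: [0.7, -1.2, -1.2]
grip_width: 0.502
grip_force: 15.0
21.4 [0.53117714 0.20878867 0.37259654] [-1.92087472e-01  3.13563789e+00  1.11801268e-04] 0.5038146749062795 [-0.5  0.  -1.3]
189 179 451 phi row 29.941762106765353 phi width 28.50207033149008
the job is handed in; nothing more can be done
None
```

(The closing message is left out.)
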